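# Pair the mould halves and shut the casting box

### The job

Find the cap that belongs to each of the two mould bases in the casting box and lower it, without dropping it, until it is fully seated over its base; then push the box's yellow gate shut until it snaps into its catch. Leave both closed moulds standing in the box, and leave the odd cap and the other things on the bench where they are.

Things in the scene. Friction and masses are not known exactly. Their poses are not given: they have to be found in the camera images.
- casting_box: Plywood casting box, open on top, fixed to the table: outside 260 mm (its x) by 150 mm (its y), walls 58 mm high and 10 mm thick, floor 8 mm thick. Inside, 230 mm (x from -115 to 115) by 130 mm. Its -x end is closed by the yellow gate; that end faces roughly the robot's right (-y of the world). Origin at the centre of its underside, z up.
- gate (a joint): Angle of the yellow gate in rad: 0 shut against its stop, growing as it swings outwards (anticlockwise from above). Light friction. A sprung roller catch in the box's +y wall resists with about 4 N at the free edge from about 0.14 down to 0.07 rad, then snaps in and holds the gate shut.
- gate_hinge (a point): Fixed point on the gate's vertical hinge axis, 33 mm above the table, at box x -121, y -63 mm; its axes are the box's. The gate is a yellow panel 120 mm wide, 12 mm thick, 8 to 58 mm above the table; at joint 0 it runs from the hinge along the box's +y. The hinge axis lies in mid thickness.
- gate_push (a point): Point on the outer face of the gate at mid height, 95 mm from the hinge axis and 6 mm outward of the panel's mid plane; moves with the gate. Its -x axis points straight out of the outer face, its y runs from hinge to free edge.
- blue_base: Lower mould half, blue rectangular block with a pale cast top, 96 mm (its x) by 66 mm (its y), 40 mm high, top edges bevelled 5 mm, standing loose on the floor of the casting box. Takes the blue cap, either way round. Origin at the centre of its underside, z up.
- blue_cap: Upper mould half, blue rectangular cap, 110 mm (its x) by 80 mm (its y), with a wooden batten handle on top: 22 mm wide (y), 74 mm long (x), from 22 to 54 mm above the underside. Lies right way up. A skirt hangs 10 mm below its 12 mm plate and fits over the base with 3 mm play all round; seated, its origin is 30 mm above the base's. Under 0.4 kg. Origin: centre of its underside, z up.
- green_base: Lower mould half, green round block with a pale cast top, 83 mm across, 40 mm high, top edge bevelled 5 mm, standing loose on the floor of the casting box. Takes the green cap at any turn. Origin at the centre of its underside, z up.
- green_cap: Upper mould half, green round cap, 97 mm across, with a wooden batten handle on top: 22 mm wide (y), 64 mm long (x), from 22 to 54 mm above the underside. Lies right way up. A skirt hangs 10 mm below its 12 mm plate and fits over the base with 3 mm play all round; seated, its origin is 30 mm above the base's. Under 0.4 kg. Origin: centre of its underside, z up.
- orange_cap: Odd cap whose base is not here, to be left alone: orange six-sided cap, 108 mm across the corners, with a wooden batten handle on top: 22 mm wide (y), 64 mm long (x), from 22 to 54 mm above the underside. Origin at the centre of its underside.
- mixing_cup: Bystander: small white open cup, 50 mm across and 55 mm high, standing among the caps. Origin at the centre of its underside.
- spatula: Bystander: spatula, 200 mm long, lying flat near the casting box.
- brush: Bystander: brush, 180 mm long, lying flat towards the back.
- pigment_jar: Bystander: white jar with a red lid, 60 mm across and 75 mm high. Origin at the centre of its underside.
- wax_tin: Bystander: low steel tin, 76 mm across and 60 mm high. Origin at the centre of its underside.
- resin_pot: Bystander: white open pot, 110 mm across and 90 mm high. Origin at the centre of its underside.

How it is judged:
By the outcome, as a careful person would: the job done as asked, in the order asked, and still so for the second after the job is handed in, with the robot touching nothing.
It also fails if it takes over 72 s, if anything falls off the work surface, if the arm or the gripper's body presses on something with over 40 N, if the wrist force passes 120 N, or if a joint passes its speed limit or range.

### The arm

A 6-joint arm with a two-finger parallel gripper is mounted at the origin on the work surface. World frame = base frame: x ahead of the robot, y to its left, z up, the work surface at z = 0. Lengths are in mm, angles in rad, forces in N, time in s.
With the tool pointing down it reaches from about 275 to 750 mm from the base axis. Payload 10.2 kg.
Tool frame: the origin (TCP) lies midway between the tips of the shut fingers; the grasp point (between the pads) lies 19 mm behind it (ctrl.tcp_to_grasp is the z of the grasp point in the tool frame, in mm); z points along the fingers, y is the direction in which the jaws open and shut (so a half turn about z gives the same grasp; the last joint's range is limited). The gripper opens to 85 mm and grips with 20 to 120 N. Pads are 22 mm wide; open, the fingers measure 114 mm over their backs; the gripper's body (76 mm by 85 mm) begins 54 mm behind the grasp point. The pads swing forward as they close: fully open they stand 13 mm farther back than shut.
Start: joints at [-1.391, 0.313, 1.498, -0, 1.331, -0.223], TCP at [205.786, -482.994, 231.294] pointing down, gripper open.
Joint ranges: [-2.94, 2.94], [-0.97, 2.17], [0.19, 2.56], [-1.23, 4.37], [0.02, 3.11], [-2.88, 2.88]. Speed limits (rad/s): [2.39, 2.39, 3.01, 3.14, 3.14, 3.14].

### API

Orientations are given as a unit quaternion [w, x, y, z].
In Python, from rig import sensors, capture, order, ctrl gives the robot as it stands. The module is installed in compiled form; this text tells all that it offers.
- The arm moves only by the tool play_rows, never from a script. Its argument "deltas" is a list of rows, each a list of 7 numbers: the shift along the world's x, y, z in units of 40 mm (1.0 is 40 mm), then the turn, a rotation vector about the world's x, y, z in units of 6 degrees (1.0 is 6 degrees), then the opening, from -1 (shut) to 1 (fully open). A call has 1 to 8 rows; each row shifts and turns the commanded pose from where the row before left it; what a row does not reach is not made up. A row lasts 1/12 s, in which the tool goes at most 41.7 mm and 7.16 degrees, less where a joint would pass 70% of its speed; a pose out of reach is approached as far as the arm can. A call is refused whole if a number of a shift passes 1 or a number of a turn 1, either way. A call with a gripper value outside its range is refused whole. The fingers move at their own pace and stop on an object; "squeeze" is the grip in N (left out, the last holds). Time passes only in rows, so rows that do not move let the fingers close. It gives the time, the measured TCP pose, the force and the opening at its end, in the units of the state.
- sensors.sense(): the state, without advancing time (a new reading comes with each control period).
- capture(name): name is "side" or "top" or "wrist"; returns a dict with "pixels" (400x640x3 uint8, red, green, blue), "z_map" (400x640 float32, mm along the optical axis (not along the pixel's ray), 0 where there is no reading), "fx", "fy", "cx", "cy" (pixels), "eye" and "rotation" of the camera in the world; the wrist camera has in their place "tool_from_camera" (4x4, takes a point from camera to tool coordinates, whose origin is the TCP and whose axes are the flange's). Camera axes: x right, y down, z forward; pixel columns grow to the right and rows downward; lengths in mm; the calibration is good to about 2 mm. A picture is of the moment at which its call begins: read the wrist's pose just before it.
- order.finish_job(): hands the job in, once; it reports no verdict.
The state is a dict: "time_s": time; "joints": joint angles; "dq": joint speeds; "tau": joint torques, N m; "eef_pos": TCP position; "ee_rot": TCP orientation; "force": force on the tool from outside, world axes, zero at the start; "wrist_torque": the same for the moment, N m; "grip_width": opening from 0.0 (shut) to 1.0 (fully open).
Only numpy, scipy, OpenCV 4.12 (cv2) and the standard library are available. Lean on these libraries where they do the work, as an engineer would, in place of code of your own. Each camera call takes 0.05 s, during which the arm holds its last target. There are 200 camera calls.

## Working session

There is one attempt and no reset: what is moved stays moved. The work goes in short steps, Python scripts to look and compute and a tool call to move; the robot and the scene stay as the last step left them, time stands still between calls to the robot, and variables do not carry over. Pictures are saved under pics/ and viewed, about 8 in all and at most 12, crops included, and the job is handed in when it is done.

Besides the shell and the picture viewer there is one more tool, called after ">>>" by a JSON object that holds its "api" and its "payload", one argument or row to a line. play_rows: Moves the arm, as the interface text tells. Its arguments: {"type":"object","properties":{"deltas":{"type":"array","items":{"type":"array","items":{"type":"number"}}},"squeeze":{"type":"number"}},"required":["deltas"]}

```bash
mkdir -p pics; ls
cat > h.py <<'E'
import numpy as np, cv2
from scipy.spatial.transform import Rotation as R
from rig import sensors, capture, order, ctrl
def cloud(name):
    s=sensors.sense(); c=capture(name); z=c["z_map"].astype(float)
    v,u=np.indices(z.shape)
    P=np.stack([(u-c["cx"])/c["fx"]*z,(v-c["cy"])/c["fy"]*z,z],-1)
    if name=="wrist":
        T=np.array(c["tool_from_camera"]); P=P@T[:3,:3].T+T[:3,3]
        q=s["ee_rot"]; P=P@R.from_quat([q[1],q[2],q[3],q[0]]).as_matrix().T+np.array(s["eef_pos"])
    else: P=P@np.array(c["rotation"]).T+np.array(c["eye"])
    P[z<=0]=np.nan
    return c["pixels"],P
def save(n,px): cv2.imwrite("pics/"+n,px[:,:,::-1])
E
python3 - <<'E'
from h import *
s=sensors.sense();print(s, ctrl.tcp_to_grasp)
for n in("top","side"):
    px,P=cloud(n); save(n+"0.png",px); np.savez(""+n+".npz",px=px,P=P)
c=capture("top"); print(c["eye"],c["rotation"])
E
```

```text
pics
{'time_s': 0.0, 'joints': array([-1.39138860e+00,  3.13470208e-01,  1.49844696e+00, -4.05651021e-06,
        1.33099481e+00, -2.23401067e-01]), 'dq': array([ 0.00101798, -0.00028115, -0.00217499,  0.00051382, -0.00056737,
       -0.00013761]), 'tau': array([-5.39815574e-04, -4.12264287e+01, -2.59744513e+01, -1.68840807e-04,
        4.12930051e-03,  7.04353749e-07]), 'eef_pos': array([ 205.7419695 , -482.72486483,  230.72101868]), 'ee_rot': array([-6.59545823e-04,  9.79786291e-01,  2.00045966e-01,  1.25397771e-05]), 'force': array([-0.50092539, -0.47435286,  0.26561453]), 'wrist_torque': array([-0.01073473, -0.00081242,  0.03943495]), 'grip_width': 1.0014075657846182} -18.700000000000003Traceback (most recent call last):
  File "<stdin>", line 4, in <module>
  File "h.py", line 11, in cloud
    else: P=P@np.array(c["rotation"]).T+np.array(c["eye"])
            ~^~~~~~~~~~~~~~~~~~~~~~~~~~
ValueError: matmul: Input operand 1 has a mismatch in its core dimension 0, with gufunc signature (n?,k),(k,m?)->(n?,m?) (size 4 is different from 3)
```

```bash
sed -i 's/np.array(c\["rotation"\]).T/Q(c["rotation"]).T/; s/R.from_quat(\[q\[1\],q\[2\],q\[3\],q\[0\]\]).as_matrix()/Q(q)/' h.py
sed -i '3a def Q(q): return R.from_quat(np.roll(q,-1)).as_matrix()' h.py
python3 - <<'E'
from h import *
for n in("top","side"):
    px,P=cloud(n); save(n+"0.png",px); np.savez(""+n+".npz",px=px,P=P)
    m=abs(P[...,2])<6; print(n,m.mean(), np.nanmedian(P[m],0))
E
```

```text
top 0.40037890625 [395.20529797  57.63272647   0.58322255]
side 0.30738671875 [ 322.34787146 -392.46028428    1.18335893]
```

View pics/top0.png

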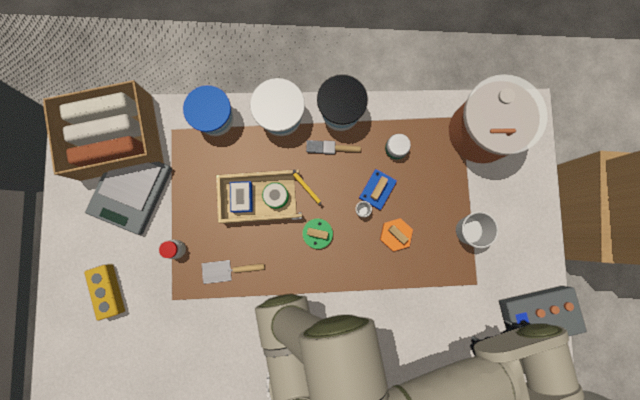

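View pics/side0.png

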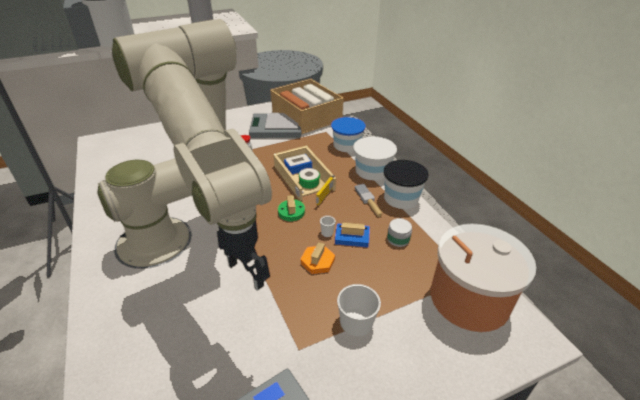

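```bash
cat > m.py <<'E'
from h import *
RNG={"blue":(100,125,120),"green":(45,85,110),"orange":(5,13,150),"yellow":(22,32,150)}
def mask(px,name):
    h=cv2.cvtColor(px,cv2.COLOR_RGB2HSV); lo,hi,s=RNG[name]
    return (h[...,0]>=lo)&(h[...,0]<=hi)&(h[...,1]>=s)&(h[...,2]>50)
def rect(q):
    (c,wh,a)=cv2.minAreaRect(q.astype(np.float32)[:,:2]); 
    if wh[0]<wh[1]: wh=wh[::-1]; a+=90
    return np.round(c,1),np.round(wh,1),round((a+90)%180-90,1)
E
python3 - <<'E'
from m import *
d=np.load("top.npz");px,P=d["px"],d["P"]
for n in RNG:
    k,L,st,ce=cv2.connectedComponentsWithStats(mask(px,n).astype(np.uint8))
    for i in range(1,k):
        if st[i,4]>25 and 150<ce[i,0]<470 and 120<ce[i,1]<290:
            q=P[L==i]; q=q[~np.isnan(q[:,0])]; print(n,ce[i].round(),st[i,4],np.median(q,0).round(1),"zr",np.percentile(q[:,2],[5,95]).round(),rect(q))
Z=P[...,2]
for nm,x,y,r,zl in(("bluecapH",377,189,22,(40,70)),("greencapH",317,234,16,(40,70)),("orangeH",397,235,17,(40,70)),("cup",363,210,10,(30,65)),("wall",258,197,45,(53,64)),("tin",398,146,14,(50,70))):
    v,u=np.indices(Z.shape); m=(abs(u-x)<r)&(abs(v-y)<r)&(Z>zl[0])&(Z<zl[1]); q=P[m]
    if len(q)>4: print(nm,len(q),np.median(q,0).round(1),rect(q))
E
```

```text
Traceback (most recent call last):
  File "m.py", line 7, in rect
    (c,wh,a)=cv2.minAreaRect(q.astype(np.float32)[:,:2]);
             ~~~~~~~~~~~~~~~^^^^^^^^^^^^^^^^^^^^^^^^^^^^
cv2.error: OpenCV(4.12.0) /io/opencv/modules/imgproc/src/convhull.cpp:143: error: (-215:Assertion failed) total >= 0 && (depth == CV_32F || depth == CV_32S) in function 'convexHull'
```

```bash
sed -i 's/q.astype(np.float32)\[:,:2\]/np.ascontiguousarray(q[:,:2],np.float32)/' m.py
python3 - <<'E'
from m import *
d=np.load("top.npz");px,P=d["px"],d["P"]
for n in RNG:
    k,L,st,ce=cv2.connectedComponentsWithStats(mask(px,n).astype(np.uint8))
    for i in range(1,k):
        if st[i,4]>25 and 150<ce[i,0]<470 and 120<ce[i,1]<290:
            q=P[L==i]; q=q[~np.isnan(q[:,0])]; print(n,ce[i].round(),st[i,4],np.median(q,0).round(1),"zr",np.percentile(q[:,2],[5,95]).round(),rect(q))
Z=P[...,2]
for nm,x,y,r,zl in(("bluecapH",377,189,22,(40,70)),("greencapH",317,234,16,(40,70)),("orangeH",397,235,17,(40,70)),("cup",363,210,10,(30,65)),("wall",258,197,45,(53,64)),("tin",398,146,14,(50,70))):
    v,u=np.indices(Z.shape); m=(abs(u-x)<r)&(abs(v-y)<r)&(Z>zl[0])&(Z<zl[1]); q=P[m]
    if len(q)>4: print(nm,len(q),np.median(q,0).round(1),rect(q))
E
```

```text
blue [377. 190.] 583 [ 604.2 -243.    22.5] zr [18. 26.] (array([ 606.2, -246.3]), array([112.6,  78.8]), -30.8)
blue [248. 199.] 85 [572.9 162.3  42.9] zr [28. 49.] (array([575.1, 171. ]), array([109.9,  52.3]), -31.2)
green [282. 202.] 46 [561.4  57.1  42.6] zr [12. 48.] (array([569.5,  64.9]), array([72.5, 24.2]), -49.1)
green [318. 234.] 456 [461.1 -48.   22.2] zr [19. 27.] (array([466.8, -49. ]), array([90.5, 90.4]), 43.9)
orange [465. 135.] 32 [ 755.8 -502.5  116.5] zr [ 96. 131.] (array([ 757. , -502.9]), array([36.6,  4. ]), 20.5)
orange [400. 241.] 32 [ 437.4 -315.4   22.8] zr [19. 26.] (array([ 442.4, -306. ]), array([63.2, 20.7]), 67.9)
orange [394. 246.] 42 [ 418.  -296.     2.8] zr [-1. 22.] (array([ 422.7, -295. ]), array([98. , 33.7]), 74.7)
yellow [306. 187.] 134 [611.9 -15.6  57.7] zr [33. 61.] (array([613.6, -16.2]), array([122.6,  10.6]), 39.9)
bluecapH 215 [ 599.1 -241.8   53.9] (array([ 580.8, -228.8]), array([140.8,  45.2]), -42.9)
greencapH 146 [470.  -47.9  54.3] (array([469.1, -49.1]), array([63.7, 21.9]), 76.3)
orangeH 153 [ 459.8 -302.7   54.7] (array([ 460.9, -302.2]), array([64. , 22.1]), 45.9)
cup 82 [ 547.8 -204.4   53. ] (array([ 543. , -195.1]), array([47.5, 44.3]), 88.2)
wall 732 [599.4 153.1  57.7] (array([589.5, 128.8]), array([269.1, 150.5]), -86.9)
tin 396 [ 744.3 -312.9   60. ] (array([ 744.9, -315. ]), array([70.7, 69.1]), 87.9)
```

Run:
```python
from m import *
c=capture("wrist"); print(np.round(c["tool_from_camera"],3),c["fx"],c["cx"],c["cy"])
d=np.load("side.npz");px,P=d["px"],d["P"]
for n in ("blue","green","yellow"):
    k,L,st,ce=cv2.connectedComponentsWithStats(mask(px,n).astype(np.uint8))
    for i in range(1,k):
        if st[i,4]>25 and 240<ce[i,0]<400 and 140<ce[i,1]<290:
            q=P[L==i]; q=q[~np.isnan(q[:,0])]; print(n,ce[i].round(),st[i,4],np.median(q,0).round(1),"zr",np.percentile(q[:,2],[5,95]).round(),rect(q))
```

```text
[[  -0.      -0.965   -0.263   65.779]
 [   1.      -0.      -0.       0.312]
 [   0.      -0.263    0.965 -142.638]
 [   0.       0.       0.       1.   ]] 317.0695125877196 322.0828600887078 200.01562454682653
blue [298. 167.] 153 [576.3 162.7  36.3] zr [21. 48.] (array([575.8, 169.1]), array([108.1,  53.2]), -32.3)
blue [352. 238.] 420 [ 593.7 -268.7   22.3] zr [ 7. 26.] (array([ 605.8, -248.9]), array([107.8,  82.9]), -29.8)
green [309. 183.] 147 [577.7  49.3  31.2] zr [16. 47.] (array([581.7,  58.8]), array([76.8, 34.3]), -24.4)
green [291. 211.] 376 [458.1 -64.1  22.6] zr [ 7. 26.] (array([469.8, -37.1]), array([123. ,  93.6]), 84.2)
yellow [324. 190.] 166 [605.  -30.3  51.2] zr [13. 61.] (array([614.6,   4.6]), array([161. ,  50.5]), 39.1)
```

>>> {"api": "play_rows", "payload": {
  "deltas": [
    [0.49,0.81,0.06,0,0,0.49,1],
    [0.49,0.81,0.06,0,0,0.49,1],
    [0.49,0.81,0.06,0,0,0.49,1],
    [0.49,0.81,0.06,0,0,0.49,1],
    [0.49,0.81,0.06,0,0,0.49,1],
    [0.49,0.81,0.06,0,0,0.49,1],
    [0.49,0.81,0.06,0,0,0.49,1],
    [0.49,0.81,0.06,0,0,0.49,1]
  ],
  "squeeze": 40
}}

```text
time_s: 0.87
eef_pos: [363.1, -222.0, 250.7]
ee_rot: [0.0, 0.918, 0.397, 0.0]
force: [0.5, -0.4, -0.2]
grip_width: 1.001
```

>>> {"api": "play_rows", "payload": {
  "deltas": [
    [0.49,0.81,0.06,0,0,0.49,1],
    [0.49,0.81,0.06,0,0,0.49,1],
    [0.49,0.81,0.06,0,0,0.49,1],
    [0.49,0.81,0.06,0,0,0.49,1],
    [0.49,0.81,0.06,0,0,0.49,1],
    [0.49,0.81,0.06,0,0,0.49,1],
    [0.49,0.81,0.06,0,0,0.49,1],
    [0.49,0.81,0.06,0,0,0.49,1]
  ]
}}

```text
time_s: 1.53
eef_pos: [520.0, 37.4, 269.8]
ee_rot: [-0.0, 0.818, 0.576, -0.0]
force: [1.2, -0.8, 0.4]
grip_width: 0.999
```

>>> {"api": "play_rows", "payload": {
  "deltas": [
    [0.49,0.81,0.06,0,0,0.49,1],
    [0.49,0.81,0.06,0,0,0.49,1],
    [0,0,0,0,0,0,0.3],
    [0,0,0,0,0,0,0.3]
  ]
}}

```text
time_s: 1.87
eef_pos: [558.8, 101.6, 273.7]
ee_rot: [-0.0, 0.787, 0.617, -0.0]
force: [0.1, -0.5, -0.3]
grip_width: 0.755
```

```bash
cat >> m.py <<'E'
def comps(px,P,names,amin=150):
    for n in names:
        k,L,st,ce=cv2.connectedComponentsWithStats(mask(px,n).astype(np.uint8))
        for i in range(1,k):
            if st[i,4]>amin:
                q=P[L==i]; q=q[~np.isnan(q[:,0])]; print(n,ce[i].round(),st[i,4],np.median(q,0).round(1),"zr",np.percentile(q[:,2],[5,95]).round(),rect(q))
E
python3 - <<'E'
from m import *
s=sensors.sense();print(s["time_s"],s["eef_pos"].round(1),s["ee_rot"].round(3),s["grip_width"])
px,P=cloud("wrist"); save("w1.png",px); np.savez("w1.npz",px=px,P=P)
comps(px,P,["blue","green","yellow"])
E
```

```text
1.8667 [558.8 101.6 273.7] [-0.     0.787  0.617 -0.   ] 0.7549693307124126
green [288. 281.] 2221 [483.4 -39.7  22.1] zr [16. 24.] (array([491.2,   7.9]), array([206.2,  91.3]), 68.9)
```

View pics/w1.png

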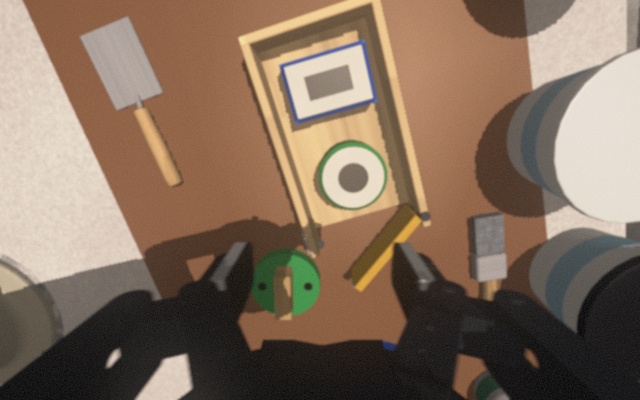

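```bash
cat >> m.py <<'E'
def tops(P,u0,v0,du,dv,zl,zh):
    Z=P[...,2]; v,u=np.indices(Z.shape)
    m=(abs(u-u0)<du)&(abs(v-v0)<dv)&(Z>zl)&(Z<zh)
    k,L,st,ce=cv2.connectedComponentsWithStats(m.astype(np.uint8)); i=1+st[1:,4].argmax(); return P[L==i]
E
python3 - <<'E'
from m import *
d=np.load("w1.npz");px,P=d["px"],d["P"]
for nm,a in (("blue",(327,81,50,50,45,52)),("green",(352,175,40,40,45,52)),("bluelow",(327,81,60,60,35,52)),("greenlow",(352,175,40,40,35,52)),("walls",(330,130,130,140,54,62)),("gate",(388,250,50,50,50,64)),("gH",(285,290,40,50,50,60)),("gC",(285,285,50,50,17,28))):
    q=tops(P,*a); print(nm,len(q),np.median(q,0).round(1),rect(q),[np.round(x,1) for x in cv2.minEnclosingCircle(np.ascontiguousarray(q[:,:2],np.float32))])
E
```

```text
blue 4992 [589.3 196.2  48.1] (array([588.6, 195. ]), array([94.7, 64.6]), 0.6) [array([588.6, 195.8]), np.float64(54.1)]
green 3372 [592.2  87.6  48.5] (array([592. ,  85.7]), array([78.6, 78.6]), -14.0) [array([592.1,  86.4]), np.float64(40.5)]
bluelow 5457 [589.3 196.2  48. ] (array([588.9, 195.5]), array([96.2, 66.3]), 1.3) [array([588.6, 195.2]), np.float64(57.5)]
greenlow 3694 [592.   88.3  48.4] (array([591.6,  85.8]), array([81.8, 81.6]), -57.7) [array([592.1,  85.7]), np.float64(41.6)]
walls 6349 [603.  172.   57.9] (array([589.7, 115.6]), array([298.3, 150.6]), -87.1) [array([580.7, 121.5]), np.float64(155.9)]
gate 1221 [626.3  -0.7  57.8] (array([622.7, -13.2]), array([139.1,  30.9]), 44.1) [array([617.8,  -8.2]), np.float64(69.5)]
gH 750 [469.3 -44.4  54. ] (array([468.8, -46.1]), array([63. , 22.1]), 76.1) [array([468.9, -46.2]), np.float64(32.5)]
gC 2489 [479.4 -41.5  22.2] (array([470.7, -46.3]), array([93.9, 93.2]), 71.5) [array([468.6, -47. ]), np.float64(48.8)]
```

>>> {"api": "play_rows", "payload": {
  "deltas": [
    [-0.375,-0.62,-0.6,0,0,0,0.2],
    [-0.375,-0.62,-0.6,0,0,0,0.2],
    [-0.375,-0.62,-0.6,0,0,0,0.2],
    [-0.375,-0.62,-0.6,0,0,0,0.2],
    [-0.375,-0.62,-0.6,0,0,0,0.2],
    [-0.375,-0.62,-0.6,0,0,0,0.2],
    [0,0,0,0,0,0,0.2],
    [0,0,0,0,0,0,0.2]
  ]
}}

```text
time_s: 2.58
eef_pos: [467.2, -50.1, 130.1]
ee_rot: [-0.001, 0.789, 0.614, -0.0]
force: [0.6, 0.2, -0.3]
grip_width: 0.601
```

Run:
```python
from m import *
s=sensors.sense();print(s["time_s"],s["eef_pos"].round(1),s["ee_rot"].round(3),s["grip_width"])
px,P=cloud("wrist"); save("w2.png",px); np.savez("w2.npz",px=px,P=P)
comps(px,P,["green"],400)
for nm,a in (("gH",(320,260,120,130,50,60)),("gC",(320,260,200,140,17,28))):
    q=tops(P,*a); print(nm,len(q),np.median(q,0).round(1),rect(q),[np.round(x,1) for x in cv2.minEnclosingCircle(np.ascontiguousarray(q[:,:2],np.float32))])
```

```text
2.5833 [467.2 -50.1 130.1] [-0.001  0.789  0.614 -0.   ] 0.6012058901239828
green [323. 185.] 6958 [475.8 -40.5  22.1] zr [21. 23.] (array([468.6, -44.8]), array([94.8, 91.8]), -12.0)
gH 2597 [468.8 -44.8  54. ] (array([468.2, -46.7]), array([63.8, 21.7]), 76.5) [array([468.8, -46.8]), np.float64(32.9)]
gC 7944 [474.6 -41.8  22.1] (array([468.3, -46.8]), array([96. , 95.7]), -14.2) [array([468.4, -47. ]), np.float64(48.5)]
```

View pics/w2.png

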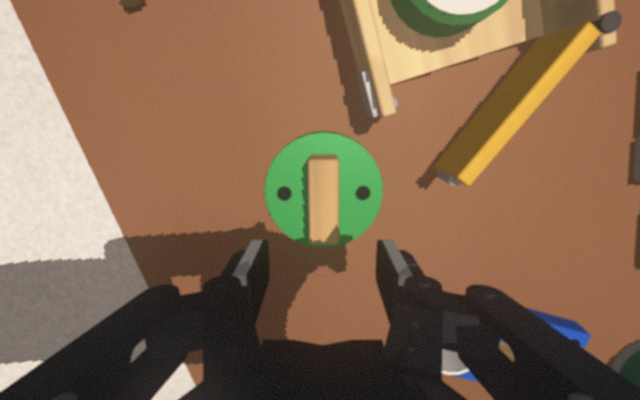

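>>> {"api": "play_rows", "payload": {
  "deltas": [
    [0.03,0.08,-0.7,0,0,0.1,0.2],
    [0,0,-0.7,0,0,0,0.2],
    [0,0,-0.7,0,0,0,0.2],
    [0,0,-0.4,0,0,0,0.2],
    [0,0,0,0,0,0,0.2],
    [0,0,0,0,0,0,-1],
    [0,0,0,0,0,0,-1],
    [0,0,0,0,0,0,-1]
  ],
  "squeeze": 50
}}

```text
time_s: 3.3
eef_pos: [470.9, -45.6, 32.3]
ee_rot: [0.001, 0.785, 0.62, 0.001]
force: [0.3, 0.2, 0.1]
grip_width: 0.249
```

>>> {"api": "play_rows", "payload": {
  "deltas": [
    [0,0,0,0,0,0,-1],
    [0,0,0,0,0,0,-1],
    [0,0,0,0,0,0,-1],
    [0,0,0,0,0,0,-1]
  ]
}}

```text
time_s: 3.63
eef_pos: [470.9, -45.6, 32.3]
ee_rot: [0.001, 0.785, 0.62, 0.001]
force: [-0.3, 1.6, 7.8]
grip_width: 0.244
```

>>> {"api": "play_rows", "payload": {
  "deltas": [
    [0,0,0.3,0,0,0,-1],
    [0,0,0.8,0,0,0,-1],
    [0,0,0.8,0,0,0,-1],
    [0,0,0.8,0,0,0,-1],
    [0.3,0.33,0,0,0,0,-1],
    [0.6,0.66,0,0,0,0,-1],
    [0.6,0.66,0,0,0,0,-1],
    [0.6,0.66,0,0,0,0,-1]
  ]
}}

```text
time_s: 4.3
eef_pos: [554.7, 48.2, 139.7]
ee_rot: [0.001, 0.785, 0.619, 0.001]
force: [0.8, -0.8, -2.1]
grip_width: 0.248
```

>>> {"api": "play_rows", "payload": {
  "deltas": [
    [0.6,0.66,0,0,0,0,-1],
    [0.3,0.33,0,0,0,0,-1],
    [0,0,0,0,0,0,-1],
    [0,0,0,0,0,0,-1],
    [0,0,0,0,0,0,-1]
  ]
}}

```text
time_s: 4.72
eef_pos: [589.3, 86.2, 138.8]
ee_rot: [-0.0, 0.785, 0.62, -0.0]
force: [-0.2, -0.7, -2.7]
grip_width: 0.249
```

Run:
```python
from m import *
s=sensors.sense();print(s["time_s"],s["eef_pos"].round(1),s["ee_rot"].round(3),s["grip_width"],s["force"])
px,P=cloud("wrist"); save("w3.png",px); np.savez("w3.npz",px=px,P=P)
z=s["eef_pos"][2]
for nm,a in (("gC",(320,260,200,140,z-17,z-4)),("base",(320,100,200,100,44,52))):
    q=tops(P,*a); print(nm,len(q),np.median(q,0).round(1),rect(q),[np.round(x,1) for x in cv2.minEnclosingCircle(np.ascontiguousarray(q[:,:2],np.float32))])
```

```text
4.7167 [589.3  86.2 138.8] [-0.     0.785  0.62  -0.   ] 0.24934852182574146 [-0.18022939 -0.65623174 -2.71878539]
gC 12503 [597.7 104.4 128.5] (array([591.9,  97.1]), array([96.4, 70.7]), -13.8) [array([588.6,  84.5]), np.float64(48.4)]
base 13148 [587.7 195.2  48.1] (array([588.8, 195.3]), array([95.4, 65.5]), 1.3) [array([588.4, 195.8]), np.float64(55.7)]
```

View pics/w3.png

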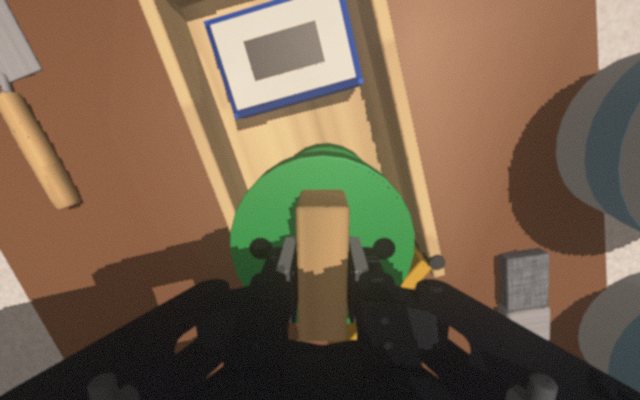

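>>> {"api": "play_rows", "payload": {
  "deltas": [
    [0.085,0.04,0,0,0,0,-1],
    [0,0,-0.4,0,0,0,-1],
    [0,0,-0.4,0,0,0,-1],
    [0,0,-0.4,0,0,0,-1],
    [0,0,0,0,0,0,-1],
    [0,0,0,0,0,0,-1]
  ]
}}

```text
time_s: 5.27
eef_pos: [593.0, 87.8, 90.5]
ee_rot: [-0.0, 0.785, 0.619, -0.0]
force: [-0.2, 0.1, -1.5]
grip_width: 0.244
```

Run:
```python
from m import *
s=sensors.sense();print(s["time_s"],s["eef_pos"].round(1),s["ee_rot"].round(3))
px,P=cloud("wrist"); z=s["eef_pos"][2]
q=tops(P,320,260,200,140,z-17,z-4); print([np.round(x,1) for x in cv2.minEnclosingCircle(np.ascontiguousarray(q[:,:2],np.float32))],np.median(q,0))
```

```text
5.2667 [593.   87.8  90.5] [-0.     0.785  0.619 -0.   ]
[array([592.2,  86.3]), np.float64(48.4)] [601.3810876  106.02901694  80.27811987]
```

>>> {"api": "play_rows", "payload": {
  "deltas": [
    [0,0,-0.12,0,0,0,-1],
    [0,0,-0.12,0,0,0,-1],
    [0,0,-0.12,0,0,0,-1],
    [0,0,-0.1,0,0,0,-1],
    [0,0,0,0,0,0,-1],
    [0,0,0,0,0,0,-1]
  ]
}}

```text
time_s: 5.82
eef_pos: [593.1, 88.2, 71.9]
ee_rot: [-0.0, 0.785, 0.62, -0.0]
force: [-0.2, -0.0, -2.8]
grip_width: 0.248
```

>>> {"api": "play_rows", "payload": {
  "deltas": [
    [0,0,-0.05,0,0,0,-1],
    [0,0,-0.03,0,0,0,-1],
    [0,0,0,0,0,0,-1],
    [0,0,0,0,0,0,-1]
  ]
}}

```text
time_s: 6.15
eef_pos: [593.5, 88.2, 70.3]
ee_rot: [0.0, 0.785, 0.62, 0.001]
force: [-4.3, -0.9, 7.8]
grip_width: 0.246
```

>>> {"api": "play_rows", "payload": {
  "deltas": [
    [0,0,0,0,0,0,0.2],
    [0,0,0,0,0,0,0.2],
    [0,0,0,0,0,0,0.2],
    [0,0,0.3,0,0,0,0.2],
    [0,0,0.7,0,0,0,0.2],
    [0,0,0.7,0,0,0,0.2],
    [0,0,0.7,0,0,0,0.2],
    [0,0,0,0,0,0,0.2]
  ]
}}

```text
time_s: 6.82
eef_pos: [595.5, 88.2, 171.7]
ee_rot: [0.003, 0.785, 0.62, 0.004]
force: [1.3, 0.7, 0.5]
grip_width: 0.597
```

Run:
```python
from m import *
s=sensors.sense();print(s["time_s"],s["eef_pos"].round(1))
px,P=cloud("wrist"); save("w4.png",px); np.savez("w4.npz",px=px,P=P)
q=tops(P,320,260,200,140,56.5,66); print([np.round(x,1) for x in cv2.minEnclosingCircle(np.ascontiguousarray(q[:,:2],np.float32))],np.median(q,0),rect(q))
m=mask(px,"green"); q=P[m]; print(np.nanpercentile(q[:,2],[5,50,95]))
```

```text
6.8167 [595.5  88.2 171.7]
[array([592.8,  86.2]), np.float64(48.5)] [598.78795349  91.65499392  60.14523216] (array([592.9,  86.5]), array([96.3, 96. ]), 50.0)
[59.01717926 60.14348917 61.27071622]
```

>>> {"api": "play_rows", "payload": {
  "deltas": [
    [0.02,-0.6,0,0,0,0.87,0.2],
    [0.02,-0.6,0,0,0,0.87,0.2],
    [0.02,-0.6,0,0,0,0.87,0.2],
    [0.02,-0.6,0,0,0,0.87,0.2],
    [0.02,-0.6,0,0,0,0.87,0.2],
    [0.02,-0.6,0,0,0,0.87,0.2],
    [0.02,-0.6,0,0,0,0.87,0.2]
  ]
}}

```text
time_s: 7.45
eef_pos: [598.4, -80.9, 164.4]
ee_rot: [-0.001, 0.549, 0.836, -0.0]
force: [-0.5, 0.7, 0.1]
grip_width: 0.598
```

>>> {"api": "play_rows", "payload": {
  "deltas": [
    [0.02,-0.6,0,0,0,0.87,0.2],
    [0.02,-0.6,0,0,0,0.87,0.2],
    [0.02,-0.6,0,0,0,0.87,0.2],
    [0.02,-0.6,0,0,0,0.87,0.2],
    [0.02,-0.6,0,0,0,0.87,0.2],
    [0.02,-0.6,0,0,0,0.87,0.2],
    [0.02,-0.6,0,0,0,0.87,0.2],
    [0,0,0,0,0,0,0.2]
  ]
}}

```text
time_s: 8.12
eef_pos: [603.6, -251.7, 163.9]
ee_rot: [-0.001, 0.261, 0.965, -0.0]
force: [-0.8, 0.3, -0.4]
grip_width: 0.597
```

Run:
```python
from m import *
s=sensors.sense();print(s["time_s"],s["eef_pos"].round(1),s["ee_rot"].round(3),s["grip_width"])
px,P=cloud("wrist"); save("w5.png",px); np.savez("w5.npz",px=px,P=P)
comps(px,P,["blue"],400)
for nm,a in (("H",(320,260,120,130,50,60)),("C",(320,260,200,160,18,26))):
    q=tops(P,*a); print(nm,len(q),np.median(q,0).round(1),rect(q))
```

```text
8.1167 [ 603.6 -251.7  163.9] [-0.001  0.261  0.965 -0.   ] 0.597191623672876
blue [332. 183.] 6188 [ 602.8 -238.7   22.1] zr [21. 23.] (array([ 608. , -245.2]), array([107.8,  78.2]), -30.9)
H 2291 [ 606.8 -244.4   54. ] (array([ 608.9, -245.1]), array([73.6, 21.9]), -30.4)
C 7579 [ 602.  -242.2   22.1] (array([ 609.1, -245.4]), array([110. ,  80.1]), -30.8)
```

View pics/w5.png

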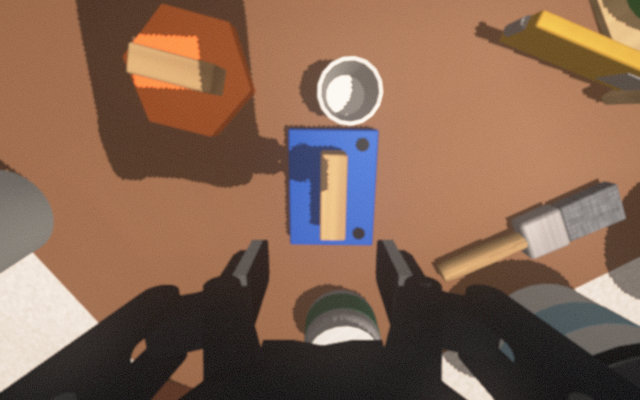

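>>> {"api": "play_rows", "payload": {
  "deltas": [
    [0.1,0.14,-0.7,0,0,0,0.2],
    [0,0,-0.8,0,0,0,0.2],
    [0,0,-0.8,0,0,0,0.2],
    [0,0,-0.6,0,0,0,0.2],
    [0,0,-0.42,0,0,0,0.2],
    [0,0,0,0,0,0,0.2],
    [0,0,0,0,0,0,0.2]
  ],
  "squeeze": 50
}}

```text
time_s: 8.75
eef_pos: [608.2, -241.3, 31.8]
ee_rot: [-0.001, 0.262, 0.965, 0.0]
force: [0.0, -0.5, 0.8]
grip_width: 0.599
```

>>> {"api": "play_rows", "payload": {
  "deltas": [
    [0.02,-0.1,0,0,0,0,0.2],
    [0,0,0,0,0,0,-1],
    [0,0,0,0,0,0,-1],
    [0,0,0,0,0,0,-1],
    [0,0,0,0,0,0,-1],
    [0,0,0,0,0,0,-1],
    [0,0,0,0,0,0,-1],
    [0,0,0,0,0,0,-1]
  ]
}}

```text
time_s: 9.42
eef_pos: [609.7, -246.6, 33.5]
ee_rot: [0.001, 0.262, 0.965, -0.0]
force: [-0.7, -0.8, 6.2]
grip_width: 0.246
```

>>> {"api": "play_rows", "payload": {
  "deltas": [
    [0,0,0.3,0,0,0,-1],
    [0,0,0.7,0,0,0,-1],
    [0,0,0.8,0,0,0,-1],
    [0,0,0.8,0,0,0,-1],
    [0,0,0.6,0,0,0,-1],
    [0,0,0,0,0,0,-1]
  ]
}}

```text
time_s: 9.92
eef_pos: [610.8, -247.0, 166.6]
ee_rot: [0.004, 0.261, 0.965, -0.001]
force: [1.0, 0.2, -1.0]
grip_width: 0.246
```

>>> {"api": "play_rows", "payload": {
  "deltas": [
    [-0.04,0.5,0,0,0,0.38,-1],
    [-0.04,0.8,0,0,0,0.38,-1],
    [-0.04,0.8,0,0,0,0.38,-1],
    [-0.04,0.8,0,0,0,0.38,-1],
    [-0.04,0.8,0,0,0,0.38,-1],
    [-0.04,0.8,0,0,0,0.38,-1],
    [-0.04,0.8,0,0,0,0.38,-1],
    [-0.04,0.8,0,0,0,0.38,-1]
  ]
}}

```text
time_s: 10.58
eef_pos: [595.5, -0.5, 159.4]
ee_rot: [-0.001, 0.104, 0.995, 0.0]
force: [0.3, -0.2, -2.5]
grip_width: 0.248
```

>>> {"api": "play_rows", "payload": {
  "deltas": [
    [-0.04,0.8,0,0,0,0.38,-1],
    [-0.04,0.8,0,0,0,0.38,-1],
    [-0.04,0.8,0,0,0,0.38,-1],
    [-0.04,0.8,0,0,0,0.38,-1],
    [-0.04,0.8,0,0,0,0.38,-1],
    [-0.04,0.75,0,0,0,0.36,-1],
    [0,0,0,0,0,0,-1],
    [0,0,0,0,0,0,-1]
  ]
}}

```text
time_s: 11.25
eef_pos: [585.9, 189.1, 159.2]
ee_rot: [-0.001, -0.014, 1.0, -0.0]
force: [-0.3, -0.8, -3.0]
grip_width: 0.248
```

Run:
```python
from m import *
s=sensors.sense();print(s["time_s"],s["eef_pos"].round(1),s["ee_rot"].round(3),s["grip_width"],s["force"])
px,P=cloud("wrist"); save("w6.png",px); np.savez("w6.npz",px=px,P=P)
z=s["eef_pos"][2]
q=tops(P,320,260,240,180,z-17,z-6); print(np.median(q,0).round(1),rect(q))
```

```text
11.25 [585.9 189.1 159.2] [-0.001 -0.014  1.    -0.   ] 0.24832362431769414 [-0.27001039 -0.84329362 -3.02985612]
[551.8 187.4 147.9] (array([568.7, 188.2]), array([80.7, 79.1]), -89.0)
```

View pics/w6.png

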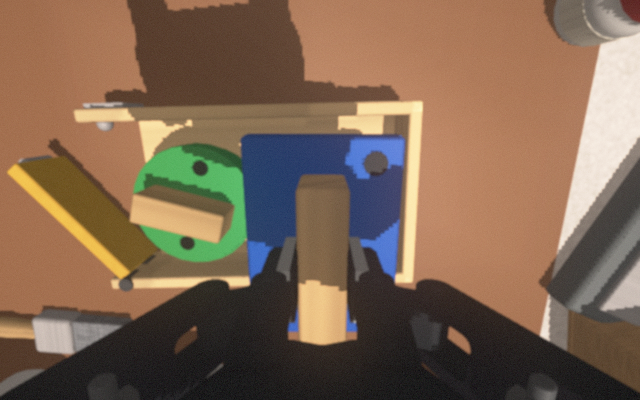

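>>> {"api": "play_rows", "payload": {
  "deltas": [
    [0.11,0.175,0,0,0,0,-1],
    [0,0,-0.5,0,0,0,-1],
    [0,0,-0.5,0,0,0,-1],
    [0,0,-0.4,0,0,0,-1],
    [0,0,-0.25,0,0,0,-1],
    [0,0,0,0,0,0,-1],
    [0,0,0,0,0,0,-1]
  ]
}}

```text
time_s: 11.88
eef_pos: [591.5, 194.4, 94.3]
ee_rot: [-0.0, -0.012, 1.0, 0.0]
force: [0.0, 0.5, -1.9]
grip_width: 0.248
```

Run:
```python
from m import *
s=sensors.sense();print(s["time_s"],s["eef_pos"].round(1),s["ee_rot"].round(3))
px,P=cloud("wrist"); z=s["eef_pos"][2]
q=tops(P,320,260,240,180,z-17,z-6); r=rect(q); print(np.median(q,0).round(1),r,"ctr x",r[0][0]-r[1].min()/2+55, np.percentile(q[:,0],.5),np.percentile(q[:,1],[.5,99.5]))
```

```text
11.8833 [591.5 194.4  94.3] [-0.    -0.012  1.     0.   ]
[557.5 192.8  82.9] (array([574.4, 193.6]), array([80.7, 78.9]), -88.8) ctr x 589.9499999999999 534.8465954131183 [154.07590722 233.17350535]
```

>>> {"api": "play_rows", "payload": {
  "deltas": [
    [-0.025,0.04,0,0,0,0,-1],
    [0,0,-0.14,0,0,0,-1],
    [0,0,-0.14,0,0,0,-1],
    [0,0,-0.12,0,0,0,-1],
    [0,0,-0.1,0,0,0,-1],
    [0,0,0,0,0,0,-1]
  ]
}}

```text
time_s: 12.43
eef_pos: [589.6, 196.3, 72.9]
ee_rot: [-0.001, -0.013, 1.0, -0.0]
force: [-0.3, 0.2, -3.1]
grip_width: 0.246
```

>>> {"api": "play_rows", "payload": {
  "deltas": [
    [0,0,-0.05,0,0,0,-1],
    [0,0,0,0,0,0,-1],
    [0,0,0,0,0,0,-1]
  ]
}}

```text
time_s: 12.68
eef_pos: [590.3, 196.4, 72.2]
ee_rot: [0.0, -0.013, 1.0, 0.0]
force: [0.4, -0.4, -2.3]
grip_width: 0.242
```

Expected seat at about 71.3; a little further.

>>> {"api": "play_rows", "payload": {
  "deltas": [
    [0,0,-0.04,0,0,0,-1],
    [0,0,-0.02,0,0,0,-1],
    [0,0,0,0,0,0,-1],
    [0,0,0,0,0,0,-1]
  ]
}}

```text
time_s: 13.02
eef_pos: [590.5, 196.4, 71.5]
ee_rot: [0.001, -0.013, 1.0, 0.0]
force: [-5.9, -1.5, 8.8]
grip_width: 0.245
```

>>> {"api": "play_rows", "payload": {
  "deltas": [
    [0,0,0,0,0,0,0.2],
    [0,0,0,0,0,0,0.2],
    [0,0,0,0,0,0,0.2],
    [0,0,0.3,0,0,0,0.2],
    [0,0,0.7,0,0,0,0.2],
    [0,-0.4,0.7,0,0,0,0.2],
    [0,-0.8,0.5,0,0,0,0.2],
    [0,-0.8,0.3,0,0,0,0.2]
  ]
}}

```text
time_s: 13.68
eef_pos: [590.9, 116.2, 173.4]
ee_rot: [0.002, -0.014, 1.0, -0.0]
force: [1.5, 0.2, 0.1]
grip_width: 0.603
```

>>> {"api": "play_rows", "payload": {
  "deltas": [
    [0,-0.8,0.3,0,0,0,-1],
    [0.2,-0.8,0.3,0,0,0,-1],
    [0.2,-0.4,0.3,0,0,0,-1],
    [0,0,0,0,0,0,-1],
    [0,0,0,0,0,0,-1]
  ]
}}

```text
time_s: 14.1
eef_pos: [606.5, 35.8, 206.6]
ee_rot: [0.001, -0.012, 1.0, 0.0]
force: [-1.1, -0.4, -0.9]
grip_width: -0.0
```

Run:
```python
from m import *
s=sensors.sense();print(s["time_s"],s["eef_pos"].round(1),s["ee_rot"].round(3))
px,P=cloud("wrist"); save("w7.png",px); np.savez("w7.npz",px=px,P=P)
comps(px,P,["blue","green","yellow"],400)
q=P[mask(px,"yellow")&(P[...,2]>53)&(P[...,2]<63)]; print("gate",rect(q))
Z=P[...,2]; q=P[(Z>55.5)&(Z<59.5)&(P[...,1]>30)&(P[...,1]<270)&(abs(P[...,0]-590)<90)]; print("walls",rect(q))
px,P=cloud("top"); np.savez("t7.npz",px=px,P=P)
Z=P[...,2]; q=P[(Z>54)&(Z<60)&(P[...,1]>40)&(P[...,1]<290)&(abs(P[...,0]-590)<90)]; print("walls top",rect(q))
```

```text
14.1 [606.5  35.8 206.6] [ 0.001 -0.012  1.     0.   ]
blue [485. 167.] 5351 [581.7 176.4  60.1] zr [59. 61.] (array([588.7, 195.5]), array([106.9,  80. ]), 1.3)
gate (array([634.3,   6.1]), array([50.5,  3.8]), 40.6)
walls (array([588. , 149.8]), array([231.7, 150. ]), -87.0)
walls top (array([583. , 154.7]), array([220.8, 148.4]), 89.3)
```

View pics/w7.png

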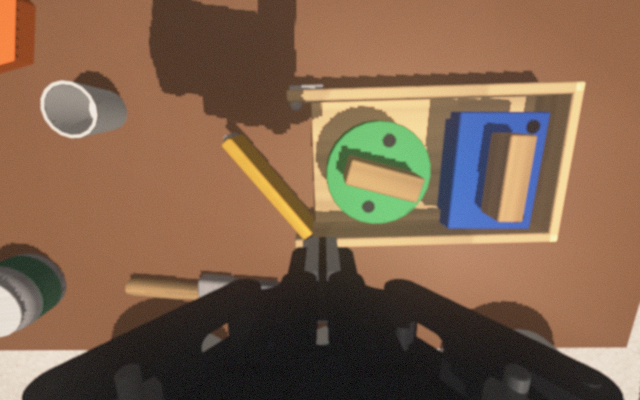

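>>> {"api": "play_rows", "payload": {
  "deltas": [
    [0.1,-0.9,0,0,0,0,-1],
    [0.1,-0.95,0,0,0,0,-1],
    [0.1,-0.9,-0.3,0,0,0,-1],
    [0,0,-0.9,0,0,0,-1],
    [0,0,-0.9,0,0,0,-1],
    [0,0,-0.9,0,0,0,-1],
    [0,0,-0.9,0,0,0,-1],
    [0,0,-0.3,0,0,0,-1]
  ],
  "squeeze": 50
}}

```text
time_s: 14.87
eef_pos: [615.2, -71.5, 32.1]
ee_rot: [-0.004, -0.014, 1.0, 0.001]
force: [0.6, 0.7, -0.8]
grip_width: 0.002
```

>>> {"api": "play_rows", "payload": {
  "deltas": [
    [0,0,0,0,0,0,-1]
  ]
}}

```text
time_s: 14.95
eef_pos: [616.4, -72.1, 34.6]
ee_rot: [-0.003, -0.014, 1.0, 0.001]
force: [-0.7, -0.5, 0.4]
grip_width: -0.001
```

>>> {"api": "play_rows", "payload": {
  "deltas": [
    [-0.12,0.16,0,0,0,0,-1],
    [-0.12,0.16,0,0,0,0,-1],
    [-0.12,0.16,0,0,0,0,-1],
    [-0.12,0.16,0,0,0,0,-1],
    [-0.12,0.16,0,0,0,0,-1],
    [-0.12,0.16,0,0,0,0,-1]
  ]
}}

```text
time_s: 15.45
eef_pos: [589.3, -34.5, 38.6]
ee_rot: [0.001, -0.013, 1.0, -0.0]
force: [1.1, -0.6, 0.9]
grip_width: 0.002
```

>>> {"api": "play_rows", "payload": {
  "deltas": [
    [-0.1,0.14,0,0,0,0,-1],
    [-0.1,0.14,0,0,0,0,-1],
    [-0.05,0.12,0,0,0,0,-1],
    [0,0,0,0,0,0,-1]
  ]
}}

```text
time_s: 15.78
eef_pos: [578.8, -18.1, 37.6]
ee_rot: [-0.0, -0.013, 1.0, 0.0]
force: [0.2, 0.6, -0.5]
grip_width: 0.001
```

```bash
cat > g.py <<'E'
from m import *
s=sensors.sense();print(s["time_s"],s["eef_pos"].round(1),s["force"].round(1))
for n in("top","wrist"):
    px,P=cloud(n); q=P[mask(px,"yellow")&(P[...,2]>50)&(P[...,2]<63)&(abs(P[...,0]-610)<90)&(abs(P[...,1])<90)]
    if len(q)>5:
        l=cv2.fitLine(np.ascontiguousarray(q[:,:2],np.float32),cv2.DIST_HUBER,0,.01,.01).ravel(); print(n,len(q),rect(q),"gate ang",(np.degrees(np.arctan2(l[1],l[0]))+90)%180-90-3, q.min(0).round(),q.max(0).round())
E
python3 g.py
```

```text
15.7833 [578.8 -18.1  37.6] [ 0.2  0.6 -0.5]
wrist 16 (array([562.4,   3. ]), array([43.1,  1. ]), 10.3) gate ang 7.3585434 [541.  -1.  57.] [584.   7.  59.]
```

>>> {"api": "play_rows", "payload": {
  "deltas": [
    [-0.04,0.06,0,0,0,0,-1],
    [-0.04,0.06,0,0,0,0,-1],
    [-0.04,0.06,0,0,0,0,-1],
    [0,0,0,0,0,0,-1]
  ]
}}

```text
time_s: 16.22
eef_pos: [575.1, -12.5, 37.8]
ee_rot: [0.001, -0.013, 1.0, -0.001]
force: [2.6, -4.3, -2.4]
grip_width: 0.003
```

>>> {"api": "play_rows", "payload": {
  "deltas": [
    [0,0.06,0,0,0,0,-1],
    [0,0.05,0,0,0,0,-1],
    [0,0,0,0,0,0,-1]
  ]
}}

```text
time_s: 16.47
eef_pos: [574.4, -8.6, 37.7]
ee_rot: [-0.0, -0.013, 1.0, -0.001]
force: [-1.4, -4.2, 0.2]
grip_width: -0.005
```

```bash
python3 g.py
```

```text
16.4667 [574.4  -8.6  37.7] [-1.4 -4.2  0.2]
wrist 22 (array([559.4,  12.3]), array([41.2,  3.7]), 7.8) gate ang 3.3687592 [539.  10.  57.] [580.  17.  60.]
```

Near the snap point (0.07 rad); a little more.

>>> {"api": "play_rows", "payload": {
  "deltas": [
    [0,0.05,0,0,0,0,-1],
    [0,0.05,0,0,0,0,-1],
    [0,0,0,0,0,0,-1]
  ]
}}

```text
time_s: 16.82
eef_pos: [574.3, -3.2, 37.6]
ee_rot: [-0.0, -0.013, 1.0, 0.0]
force: [-0.3, 0.1, 0.7]
grip_width: 0.003
```

>>> {"api": "play_rows", "payload": {
  "deltas": [
    [0,0.05,0,0,0,0,-1],
    [0,0,0,0,0,0,-1]
  ]
}}

```text
time_s: 16.98
eef_pos: [574.6, -1.1, 37.7]
ee_rot: [0.0, -0.013, 1.0, 0.0]
force: [0.6, -0.1, -0.4]
grip_width: 0.002
```

```bash
python3 g.py
```

```text
16.9833 [574.6  -1.1  37.7] [ 0.6 -0.1 -0.4]
wrist 87 (array([558.7,  20.9]), array([41.3,  4.7]), 5.2) gate ang 0.33046722 [538.  17.  56.] [579.  23.  59.]
```

>>> {"api": "play_rows", "payload": {
  "deltas": [
    [0,0.05,0,0,0,0,-1],
    [0,0.03,0,0,0,0,-1],
    [0,0,0,0,0,0,-1]
  ]
}}

```text
time_s: 17.33
eef_pos: [574.6, -0.6, 37.7]
ee_rot: [-0.0, -0.013, 1.0, -0.002]
force: [-1.9, -14.4, -0.3]
grip_width: 0.0
```

>>> {"api": "play_rows", "payload": {
  "deltas": [
    [0,-0.4,0,0,0,0,-1],
    [0,-0.8,0,0,0,0,-1],
    [0,-0.5,0.5,0,0,0,-1],
    [0,0,0.9,0,0,0,-1],
    [0,0,0.9,0,0,0,-1],
    [0,0.5,0.8,0,0,0,-1],
    [0,0.5,0.8,0,0,0,-1],
    [0,0.3,0.5,0,0,0,-1]
  ]
}}

```text
time_s: 18.0
eef_pos: [575.1, -12.9, 217.4]
ee_rot: [0.002, -0.013, 1.0, -0.0]
force: [-0.4, -0.1, -0.5]
grip_width: 0.003
```

>>> {"api": "play_rows", "payload": {
  "deltas": [
    [0,0.4,0,0,0,0,-1],
    [0,0,0,0,0,0,-1],
    [0,0,0,0,0,0,-1]
  ]
}}

```text
time_s: 18.25
eef_pos: [574.4, 2.0, 213.4]
ee_rot: [-0.0, -0.013, 1.0, 0.0]
force: [1.0, -0.6, -0.3]
grip_width: 0.002
```

```bash
python3 g.py
python3 - <<'E'
from m import *
px,P=cloud("wrist"); save("w8.png",px); comps(px,P,["blue","green","yellow"],300)
E
```

```text
18.25 [574.4   2.  213.4] [ 1.  -0.6 -0.3]
top 33 (array([554.2,  14.8]), array([28.7,  9.4]), 0.2) gate ang 4.4343643 [540.  10.  54.] [569.  20.  62.]
wrist 569 (array([586.7,  18.9]), array([94.6,  7.6]), 2.6) gate ang 0.6628723 [539.  13.  56.] [634.  25.  60.]
blue [510. 197.] 4604 [576.  175.   60.1] zr [59. 61.] (array([588.3, 195.2]), array([108.2,  79.5]), 1.0)
green [446. 192.] 556 [576.9 120.7  60.2] zr [59. 61.] (array([574.9, 120.5]), array([42.7, 25.7]), 58.9)
green [414. 242.] 507 [628.6  94.7  60.2] zr [59. 61.] (array([627.3,  88.1]), array([62. , 23.8]), 79.8)
yellow [341. 192.] 559 [578.   19.6  58.2] zr [57. 59.] (array([586.6,  19.6]), array([94.2,  7.2]), 3.3)
```

View pics/w8.png

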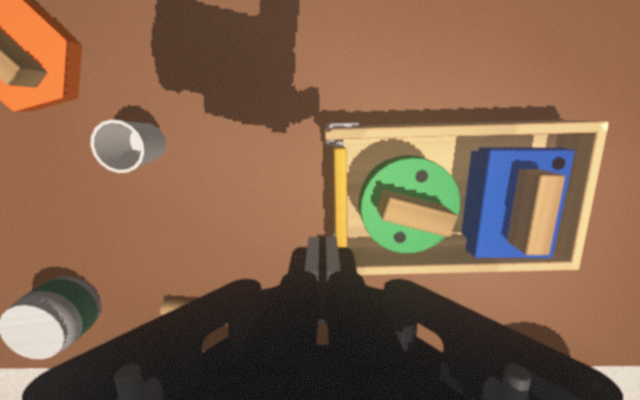

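The picture shows the gate (341,195) shut flush with the box end. The green cap (410,205) and blue cap (520,203) are both seated, and the cup and orange cap have not been touched.

```bash
python3 -c "
from rig import order; print(order.finish_job())"
```

```text
the job is handed in; nothing more can be done
None
```

Both caps are seated on their bases, the yellow gate is shut in its catch, and the job is handed in at about 18 s of robot time.

- **Caps:** I lowered each cap by its handle until contact at the expected seat height, green first and then blue. My last wrist-camera readings put both plates at z ≈ 60 mm, which is the seated height. Both caps sit within about 1 mm of their base centres.
- **Gate:** I pushed it with closed fingers. It resisted with about 4 N, then the force dropped to zero as it snapped in, and a 14 N push confirmed it was against its stop. After the arm backed off, the wrist camera measured the gate within about 0.7° of shut, and it looked flush with the box end.
- **Disagreeing check:** the top camera's fit gave 4.4° for the gate. It rested on only 33 coarse pixels, so I went with the wrist reading and the picture.
- **Other items:** I never touched the orange cap, cup or other things, though the last picture shows only some of them, and I did not re-measure where they stand.

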